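# Eject the carved printing block from its jig

## Task

Turn the latch on the block jig aside until it is level and the exit is clear, then push the spring ejector all the way in so that it shoves the carved printing block out of the channel onto the apron, and let the ejector spring back. Then lay the block, carved face up, flat in the middle of the cork mat - set it down, do not drop it - and do not disturb the marker pen, the pencil sharpener and the paint tin that stand between.

Things in the scene. Friction and masses are not known exactly. Their poses are not given: they have to be found in the camera images.
- jig: block jig, fixed: plywood base 240 x 90 x 12, aluminium channel on it. Origin: centre of underside; x runs along the channel to the exit. Channel x -85 to +30, 69 wide outside, walls 37 high (all heights above table); lips over the block, 36 apart, to 42; bridge over the exit x 20 to 30, to 64 high. From x 30 to 120 the base is a clear apron 12 high where the ejected block lies
- ejector (a joint): spring ejector slide, m: 0 = sprung back, 0.075 = pushed fully in (towards the jig's +x, stop). Takes 2 N to start, about 6.5 N at the end; springs back when let go
- ejector_pad (a point): middle of the rear (jig -x) face of the ejector's upright steel thumb plate, to be pushed along the jig's +x. Plate 46 wide, 10 thick, from 45 to 89 above the table; the point is 67 above the table and 75 behind the jig's origin when sprung back. The plate passes freely above the lips
- gate (a joint): turn latch on the exit side of the bridge: flat steel bar 14 wide, 8 thick, turning about an axis along the jig's x, rad. Near 0 = upright, its lower end (30 below the pivot) hangs across the exit and stops the block; +1.57 or -1.57 = level, at a stop, exit clear; either will do. Positive: upper end goes to the jig's -y. Stiff (1.5 N at its top), stays where left
- gate_tip (a point): the top end of the turn latch's bar, 48 mm from the pivot, on the bar's middle line
- gate_pivot (a point): the latch bar's middle on its pivot axis: 37 mm ahead (+x) of the jig's origin, 53 mm above the table; fixed
- block: the carved printing block, 50 (along x) x 46 (along y) x 22 high, wood with a grey carved top face, about 70 g. Origin: centre of its underside; z points out of the carved face. It starts in the jig's channel under the lips, standing on the 12 mm base, centred on the jig's origin
- mat: plain cork mat 160 (x) x 140 (y) x 5 thick, fixed flat on the table. Origin: centre of its underside
- tin: bystander: open steel paint tin, 80 dia x 75 mm, origin at the centre of its underside
- marker: bystander: black marker pen lying flat, 130 long, 15 thick mm, origin at the centre of its underside
- sharpener: bystander: small metal pencil sharpener 25 x 16 x 12 mm, origin at the centre of its underside
Things that resemble listed ones, but are neither listed nor needed, are in the scene too. Of the things shaped like the mat, the cork one is meant.

How it is judged (in metres and radians):
On the way, in this order (a step that is already met when the one before it is completed fails the run):
1. the latch is turned aside, at least 1.3 rad either way, while the block is still in the channel ((value of joint gate above 1.3 rad or value of joint gate below -1.3 rad) and x of block in the frame of jig below 0.02 m), for 0.1 s.
2. the ejector is pushed in by more than 66 mm and the block has come out of the channel onto the apron (its centre more than 60 mm ahead of the jig's origin) (value of joint ejector above 0.066 m and x of block in the frame of jig above 0.06 m and angle between block's own z axis and vertical below 0.2 rad), for 0.05 s.
At the end, for the whole second after the job is handed in: The block rests carved face up (within 0.1 rad of level) directly on the cork mat, its centre within 45 mm of the mat's centre along each of the mat's axes, at rest and released; the ejector has sprung back (within 6 mm) (x of block in the frame of mat between -0.045 and 0.045 m and y of block in the frame of mat between -0.045 and 0.045 m and z of block in the frame of mat below 0.009 m and angle between block's own z axis and vertical below 0.1 rad and linear speed of block below 0.02 m/s and value of joint ejector below 0.006 m); the robot touches nothing.
It fails at once if the block is let go in the air, more than about 4 cm above the table (height (world z) of block above 0.045 m and contact force between block and anything else below 0.02 N).
It fails at once if a bystander is moved by more than 3 cm (distance of any of tin, marker, sharpener from where it was at the start of the episode above 0.03 m).
It also fails if it takes over 64 s, if anything falls off the work surface, if the arm or the gripper's body presses on something with over 40 N, if the wrist force passes 120 N, or if a joint passes its speed limit or range.

## Robot

A 6-joint arm with a two-finger parallel gripper is mounted at the origin on the work surface. World frame = base frame: x ahead of the robot, y to its left, z up, the work surface at z = 0. Lengths are in mm, angles in rad, forces in N, time in s.
With the tool pointing down it reaches from about 350 to 850 mm from the base axis. Payload 8.1 kg.
Tool frame: the origin (TCP) lies midway between the tips of the shut fingers; the grasp point (between the pads) lies 19 mm behind it (ctrl.tcp_to_grasp is the distance from the TCP to the grasp point, in mm); z points along the fingers, y is the line along which they close (so a half turn about z gives the same grasp; the last joint's range is limited). The gripper opens to 93 mm and grips with 3 to 60 N. Pads are 15 mm wide; open, the fingers measure 128 mm over their backs; the gripper's body (75 mm by 188 mm) begins 65 mm behind the grasp point.
Start: joints at [1.193, 0.13, 1.488, -0, 1.523, -0.085], TCP at [173.159, 574.475, 218.635] pointing down, gripper open.
Joint ranges: [-2.96, 2.96], [-0.89, 2.26], [0.02, 2.5], [-1.34, 4.48], [0, 2.73], [-2.66, 2.66]. Speed limits (rad/s): [2.39, 2.39, 2.79, 3.14, 3.14, 3.14].

## Interface

Orientations are given as a unit quaternion [x, y, z, w].
In Python, from station import ctrl gives the robot as it stands.
- The arm moves only by the tool carry_out, never from a script. Its argument "series" is a list of rows, each an object with "xyz": the shift along the world's x, y, z in units of 50 cm (1.0 is 50 cm), a list of three; "angular": the turn, a rotation vector about the world's x, y, z in units of pi/4 rad (1.0 is pi/4 rad), a list of three. In form: [{"xyz": [tx, ty, tz], "angular": [rx, ry, rz]}, ...]. A call has 1 to 20 rows; each row is the pose to reach, as a shift and turn from the pose commanded when the call began; what a row does not reach only later rows make up. A row lasts 1/10 s, in which the tool goes at most 50 mm and 8.59 degrees, less where a joint would pass 70% of its speed; a pose out of reach is approached as far as the arm can. A call with a number of a shift or a turn outside -1 to 1 is refused whole. A call with a gripper value outside its range is refused whole. "claw" is the closure, from -1 (fully open) to 1 (shut), set as the call begins (left out, the last holds). The fingers move at their own pace and stop on an object; the grip force is fixed at half the most. Time passes only in rows, so rows that repeat a pose let the fingers close. It gives the time, the measured TCP pose, the force, the opening and the grip force at its end, in the units of the state.
- ctrl.read_state(): the state, without advancing time (a new reading comes with each control period).
- ctrl.snapshot(name): name is "scene" or "top" or "wrist"; returns the picture (480x640x3 uint8, red, green, blue); there is no depth.
- ctrl.camera_info(name): a dict with "fx", "fy", "cx", "cy" (pixels), "world_to_cam" (4x4, takes a point from world to camera coordinates). Camera axes: x right, y down, z forward; pixel columns grow to the right and rows downward; lengths in mm; the calibration is good to about 2 mm. A picture is of the moment at which its call begins: read the wrist's pose just before it. camera_info takes no time and is no camera call; for the wrist camera it gives the pose at the moment of the call.
- ctrl.job_done(): hands the job in; it is judged then, once.
The state is a dict: "clock": time; "joint_positions": joint angles; "qvel": joint speeds; "joint_torque": joint torques, N m; "tool_pos": TCP position; "tool_rot": TCP orientation; "contact_force": force on the tool from outside, world axes, zero at the start; "ft_torque": the same for the moment, N m; "grip_width": finger opening in mm; "gripper_force": force on a finger pad.
Only numpy, scipy, OpenCV 4.12 (cv2) and the standard library are available. Lean on these libraries where they do the work, as an engineer would, in place of code of your own. Each camera call takes 0.05 s, during which the arm holds its last target. There are 200 camera calls.

## Working session

There is one attempt and no reset: what is moved stays moved. The work goes in short steps, Python scripts to look and compute and a tool call to move; the robot and the scene stay as the last step left them, time stands still between calls to the robot, and variables do not carry over. Pictures are saved under pics/ and viewed, at most 10 in all, crops included, and the job is handed in when it is done.

Besides the shell and the picture viewer there is one more tool, called after "Call:" as name(argument=value, ...), one argument or row to a line, values as JSON. carry_out: Moves the arm, as the interface text tells. Its arguments: {"type":"object","properties":{"series":{"type":"array"},"claw":{"type":"number"}},"required":["series"]}

```bash
ls; mkdir -p pics; python3 - <<'E'
from station import ctrl
import cv2
for n in("scene","top"):
    cv2.imwrite(f"pics/{n}0.png",ctrl.snapshot(n)[:,:,::-1])
    print(n,ctrl.camera_info(n))
s=ctrl.read_state();print(s)
E
```

```text
pics
scene {'fx': 582.1403642150449, 'fy': 582.1403642150449, 'cx': 327.9020290511099, 'cy': 242.43376661093288, 'world_to_cam': array([[ 7.42204980e-01,  6.70082086e-01,  1.10347414e-02,
        -3.79492097e+02],
       [ 4.54764236e-01, -4.91480883e-01, -7.42722042e-01,
        -1.59558139e+02],
       [-4.92261371e-01,  5.56270204e-01, -6.69508927e-01,
         1.57460857e+03],
       [ 0.00000000e+00,  0.00000000e+00,  0.00000000e+00,
         1.00000000e+00]])}
top {'fx': 582.6510104000957, 'fy': 582.6510104000957, 'cx': 323.19978034368455, 'cy': 238.90976870595784, 'world_to_cam': array([[-3.77641502e-03, -9.99906255e-01, -1.31613060e-02,
         2.25376045e+01],
       [-9.94671236e-01,  5.11200176e-03, -1.02970871e-01,
         5.25264897e+02],
       [ 1.03028499e-01,  1.27023118e-02, -9.94597295e-01,
         1.25761031e+03],
       [ 0.00000000e+00,  0.00000000e+00,  0.00000000e+00,
         1.00000000e+00]])}
{'clock': 0.1, 'joint_positions': array([ 1.19259023e+00,  1.31112269e-01,  1.48918151e+00,  2.56736455e-05,
        1.52300326e+00, -8.54176992e-02]), 'qvel': array([-0.00015961, -0.00106071, -0.00045667, -0.00012267, -0.00046594,
        0.00040151]), 'joint_torque': array([ 5.68546554e-06, -5.61337495e+01, -4.93101311e+01,  7.69842183e-02,
        2.89778388e-02, -2.77539058e-06]), 'tool_pos': array([172.95962823, 573.98439291, 217.67033359]), 'tool_rot': array([ 1.45872421e-01,  9.89303043e-01, -8.26452727e-04, -2.08262655e-04]), 'contact_force': array([0.81450137, 0.06754546, 0.24461356]), 'ft_torque': array([0.01065718, 0.00868753, 0.02367797]), 'gripper_force': 0.0, 'grip_width': 92.96159730144569}
```

View pics/scene0.png

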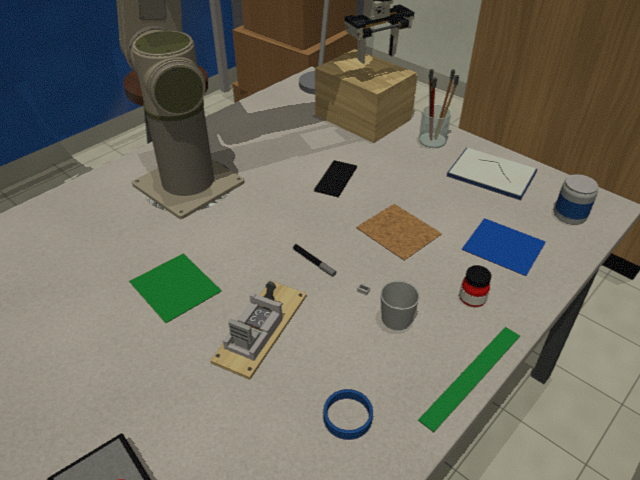

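View pics/top0.png

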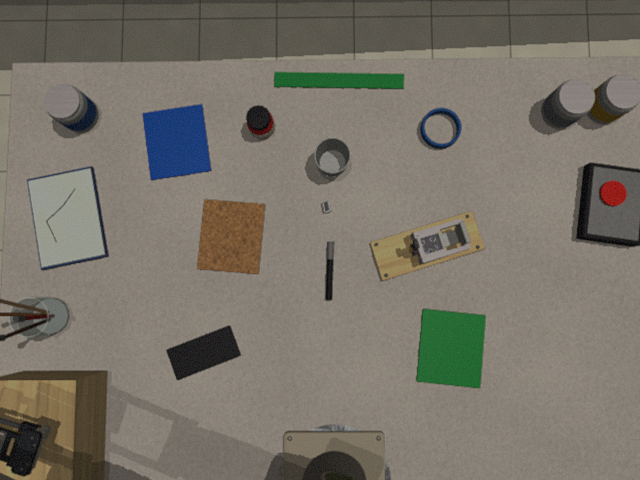

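The scene view shows the jig at (258,328), with its latch (the dark knob) at (270,292), and the cork mat at (399,231). The marker is at (314,260), the sharpener at (363,290) and the tin at (399,306).

In the top view the jig is at (428,246), with its exit towards the left. There are three mat-shaped things: cork (232,236), blue (177,142) and green (451,348). The cork-textured one fits the description. I'll confirm it and the jig in an enlarged crop.

```bash
python3 - <<'E'
import cv2,numpy as np
t=cv2.imread("pics/top0.png");s=cv2.imread("pics/scene0.png")
R=lambda im,x,y,w,h,k:cv2.resize(im[y:y+h,x:x+w],None,fx=k,fy=k,interpolation=cv2.INTER_CUBIC)
a=R(t,365,205,130,80,3.0769231)   #400x246
b=R(t,190,190,130,115,3.0769231)
c=R(s,205,275,110,110,400/110)
d=R(s,340,190,125,60,3.2)
out=np.zeros((600,800,3),np.uint8)
for im,x,y in((a,0,0),(b,0,246),(c,400,0),(d,400,400)):out[y:y+im.shape[0],x:x+im.shape[1]]=im[:600-y]
cv2.imwrite("pics/crop1.png",out)
E
```

```text
(no output)
```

View pics/crop1.png

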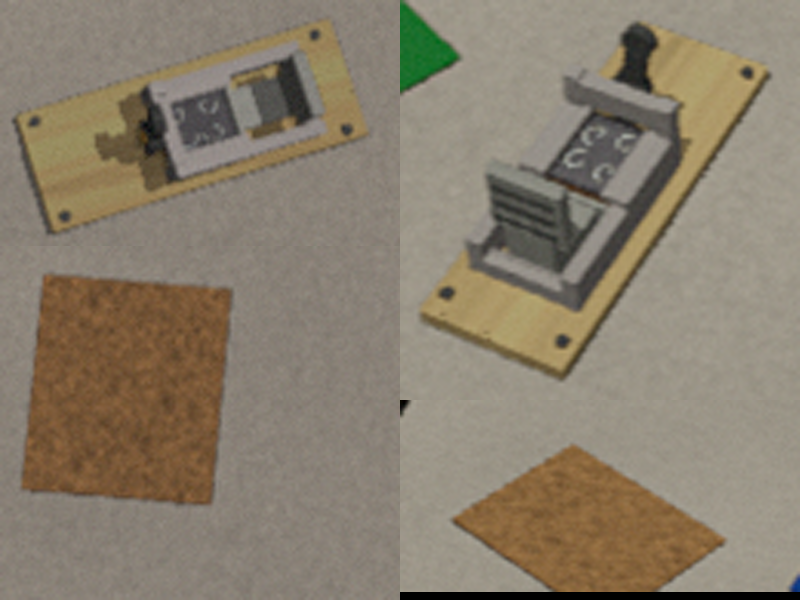

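The enlarged crop confirms the cork mat: brown grain and plain, unlike the smooth blue and green ones. It also shows the jig's latch standing upright at the left end in the top view, and the thumb plate to the right.

```bash
cat > h.py <<'E'
import numpy as np
from station import ctrl
def P(n,info=None):
    c=info or ctrl.camera_info(n);K=np.array([[c['fx'],0,c['cx']],[0,c['fy'],c['cy']],[0,0,1]])
    return K@c['world_to_cam'][:3]
def plane(M,uv,z):
    A=np.c_[M[:,0],M[:,1],-np.array([*uv,1])];return np.r_[np.linalg.solve(A,-(M[:,2]*z+M[:,3]))[:2],z]
def tri(*mu):
    A=np.vstack([[u*M[2]-M[0],v*M[2]-M[1]] for M,(u,v) in mu]).reshape(-1,4)
    X=np.linalg.lstsq(A[:,:3],-A[:,3],rcond=None)[0]
    e=[np.round((M@np.r_[X,1])[:2]/(M@np.r_[X,1])[2]-uv,1) for M,uv in mu];return X,e
def proj(M,X): p=M@np.r_[X,1];return p[:2]/p[2]
E
python3 - <<'E'
from h import *
np.set_printoptions(precision=1,suppress=True)
T,S=P("top"),P("scene");k=3.0769231
a=lambda x,y:(365+x/k,205+y/k); b=lambda x,y:(190+x/k,190+(y-246)/k)
c=lambda x,y:(205+(x-400)/3.636,275+y/3.636); d=lambda x,y:(340+(x-400)/3.2,190+(y-400)/3.2)
J=[a(15,117),a(330,20),a(367,135),a(52,233)]
Js=[c(770,68),None,c(422,316),c(640,22)]
# jig screw/corner: which scene corner matches which top one
W=np.array([plane(T,p,12) for p in J]);print(W,"scene px of them",[proj(S,w) for w in W],Js)
ax=(W[0]+W[3]-W[1]-W[2])/2;print(np.linalg.norm(ax),np.linalg.norm(W[0]-W[3]),"yaw",np.arctan2(ax[1],ax[0]),"c",W.mean(0))
M=[b(45,274),b(232,290),b(211,504),b(22,489)]
V=np.array([plane(T,p,5) for p in M]);print(V,V.mean(0),[proj(S,w) for w in V],d(572,446),d(452,520),d(725,541))
for nm,u,v in(("screw far",a(315,35),c(445,293)),("screw exit-",a(35,120),c(747,72)),("gatetip",a(148,133),c(640,27)),):print(nm,tri((T,u),(S,v)))
for nm,u,v in(("mat",M[0],d(725,541)),("mat",M[3],d(572,446)),("mat",M[2],d(452,520))):print(nm,tri((T,u),(S,v)))
for n,u,z in(("marker",(330,242),8),("marker2",(329,299),8),("sharp",(326,208),6),("tin",(332,155),75)):print(n,plane(T,u,z))
E
```

```text
[[ 517.2  -83.6   12. ]
 [ 586.8 -313.    12. ]
 [ 502.9 -337.1   12. ]
 [ 433.3 -109.1   12. ]] scene px of them [array([304.2, 292. ]), array([246.9, 375.5]), array([208.6, 358.6]), array([268.9, 279.5])] [(306.76017601760174, 293.7018701870187), None, (211.05060506050606, 361.9086908690869), (271.006600660066, 281.05060506050603)]
239.03886643100705 87.72257302304338 yaw 1.8662709059504126 c [ 510.  -210.7   12. ]
[[619.7 288.8   5. ]
 [607.  150.9   5. ]
 [450.  165.1   5. ]
 [461.5 302.9   5. ]] [534.5 226.9   5. ] [array([439.7, 232.9]), array([401.8, 259. ]), array([354.2, 226.4]), array([391.8, 203.1])] (393.75, 204.375) (356.25, 227.5) (441.5625, 234.0625)
screw far (array([ 553.3, -315.4,   47.1]), [array([10.3,  8. ]), array([15. , -0.4])])
screw exit- (array([516.1, -96.7,  12.7]), [array([-0.6, -0.5]), array([-0.8,  0. ])])
gatetip (array([ 500.4, -165.6,   92.5]), [array([-1.2, -1.1]), array([-1.6,  0. ])])
mat (array([622. , 291.1,   0.6]), [array([-0.6, -0.7]), array([-0.8,  0.1])])
mat (array([463.5, 305.6,  -0.2]), [array([-0.7, -0.8]), array([-0.9,  0.1])])
mat (array([451.9, 167.3,   0.8]), [array([-0.7, -0.8]), array([-1. ,  0.1])])
marker [520.3   5.3   8. ]
marker2 [393.5   8.1   8. ]
sharp [597.6  13.9   6. ]
tin [702.1  -0.1  75. ]
```

Call:
carry_out(
  series=[
    {"xyz":[0,0,0.1],"angular":[0,0,0]},
    {"xyz":[0.1,-0.1,0.2],"angular":[0,0,-0.2]},
    {"xyz":[0.34,-0.8,0.2],"angular":[0,0,-0.7]},
    {"xyz":[0.34,-0.8,0.2],"angular":[0,0,-0.7]},
    {"xyz":[0.34,-0.8,0.2],"angular":[0,0,-0.7]},
    {"xyz":[0.34,-0.8,0.2],"angular":[0,0,-0.7]},
    {"xyz":[0.34,-0.8,0.2],"angular":[0,0,-0.7]},
    {"xyz":[0.34,-0.8,0.2],"angular":[0,0,-0.7]},
    {"xyz":[0.34,-0.8,0.2],"angular":[0,0,-0.7]},
    {"xyz":[0.34,-0.8,0.2],"angular":[0,0,-0.7]},
    {"xyz":[0.34,-0.8,0.2],"angular":[0,0,-0.7]},
    {"xyz":[0.34,-0.8,0.2],"angular":[0,0,-0.7]},
    {"xyz":[0.34,-0.8,0.2],"angular":[0,0,-0.7]},
  ],
  claw=1,
)

```text
clock: 1.4
tool_pos: [342.8, 175.3, 318.4]
tool_rot: [0.409, 0.913, 0.0, -0.0]
contact_force: [0.2, 0.1, -0.3]
grip_width: 0.5
gripper_force: 0.0
```

Call:
carry_out(
  series=[
    {"xyz":[0.32,-0.75,0],"angular":[0,0,-0.55]},
    {"xyz":[0.32,-0.75,0],"angular":[0,0,-0.55]},
    {"xyz":[0.32,-0.75,0],"angular":[0,0,-0.55]},
    {"xyz":[0.32,-0.75,0],"angular":[0,0,-0.55]},
    {"xyz":[0.32,-0.75,0],"angular":[0,0,-0.55]},
    {"xyz":[0.32,-0.75,0],"angular":[0,0,-0.55]},
    {"xyz":[0.32,-0.75,0],"angular":[0,0,-0.55]},
    {"xyz":[0.32,-0.75,0],"angular":[0,0,-0.55]},
    {"xyz":[0.32,-0.75,0],"angular":[0,0,-0.55]},
    {"xyz":[0.32,-0.75,0],"angular":[0,0,-0.55]},
    {"xyz":[0.32,-0.75,0],"angular":[0,0,-0.55]},
  ],
)

```text
clock: 2.5
tool_pos: [503.6, -198.3, 318.3]
tool_rot: [0.594, 0.804, 0.0, -0.001]
contact_force: [0.1, 0.6, 0.3]
grip_width: 0.4
gripper_force: 0.0
```

```bash
python3 - <<'E'
from h import *
import cv2
i=ctrl.camera_info("wrist");im=ctrl.snapshot("wrist")[:,:,::-1].copy()
np.save("w1.npy",P("wrist",i));cv2.imwrite("pics/w1.png",im)
M=P("wrist",i);c=np.array([511,-210.,0]);y=1.866;ex=np.array([np.cos(y),np.sin(y),0]);ey=np.array([-ex[1],ex[0],0])
for p in((120,45,12),(120,-45,12),(-120,45,12),(-120,-45,12),(37,0,101),(0,0,34)):print(p,proj(M,c+ex*p[0]+ey*p[1]+[0,0,p[2]]).round(1))
print(ctrl.read_state()['tool_pos'])
E
```

```text
(120, 45, 12) [277.4 100. ]
(120, -45, 12) [359.2 100.3]
(-120, 45, 12) [281.7 300.9]
(-120, -45, 12) [352.7 301.1]
(37, 0, 101) [318.5 187.3]
(0, 0, 34) [317.8 211.5]
[ 503.50323368 -198.2778926   318.76109416]
```

View pics/w1.png

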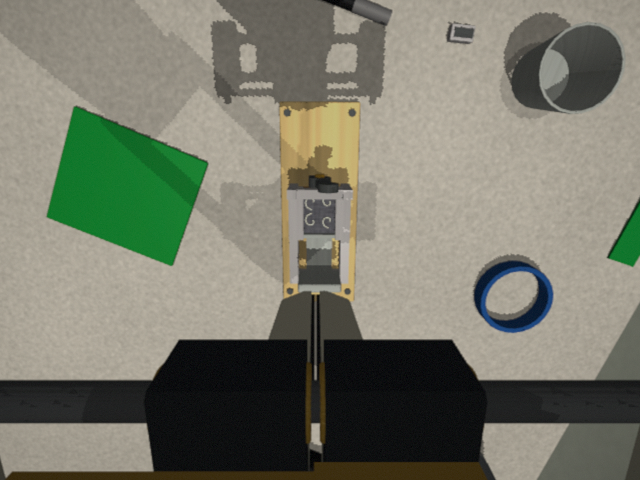

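The wrist view puts the jig's base corners at (281,102), (359,102), (283,299) and (354,299), within 2 px of my projection. The latch tip is at (328,184), leaning about 0.2 rad to the jig's -y, so I'll push it from +y to -y.

Call:
carry_out(
  series=[
    {"xyz":[-0.093,0.032,0],"angular":[0,0,0]},
    {"xyz":[-0.093,0.032,-0.1],"angular":[0,0,0]},
    {"xyz":[-0.093,0.032,-0.2],"angular":[0,0,0]},
    {"xyz":[-0.093,0.032,-0.3],"angular":[0,0,0]},
    {"xyz":[-0.093,0.032,-0.4],"angular":[0,0,0]},
    {"xyz":[-0.093,0.032,-0.461],"angular":[0,0,0]},
    {"xyz":[-0.093,0.032,-0.461],"angular":[0,0,0]},
    {"xyz":[-0.093,0.032,-0.461],"angular":[0,0,0]},
  ],
)

```text
clock: 3.35
tool_pos: [457.0, -183.5, 89.3]
tool_rot: [0.594, 0.804, 0.0, 0.0]
contact_force: [-0.4, -0.3, 0.1]
grip_width: 0.8
gripper_force: 0.0
```

```bash
python3 - <<'E'
from h import *
import cv2
M=P("wrist");im=ctrl.snapshot("wrist")[:,:,::-1];s=ctrl.snapshot("scene")[250:390,180:340,::-1]
cv2.imwrite("pics/w2.png",np.hstack([cv2.resize(im,(400,300)),cv2.resize(s,(343,300),interpolation=cv2.INTER_CUBIC)]))
print(ctrl.read_state()['tool_pos'])
p=ctrl.read_state()['tool_pos']
for y,z in((24,88),(15,85),(11,85),(5,84),(0,80.5),(-5,77),(-9.5,71),(-13,65),(-14.5,60),(-14.5,58)):
    print(y,((np.array([500.3-.957*y,-169.3-.291*y,z])-p)/500).round(3))
E
```

```text
[ 458.65331494 -184.83382419   91.28450979]
24 [ 0.037  0.017 -0.007]
15 [ 0.055  0.022 -0.013]
11 [ 0.062  0.025 -0.013]
5 [ 0.074  0.028 -0.015]
0 [ 0.083  0.031 -0.022]
-5 [ 0.093  0.034 -0.029]
-9.5 [ 0.101  0.037 -0.041]
-13 [ 0.108  0.039 -0.053]
-14.5 [ 0.111  0.04  -0.063]
-14.5 [ 0.111  0.04  -0.067]
```

View pics/w2.png

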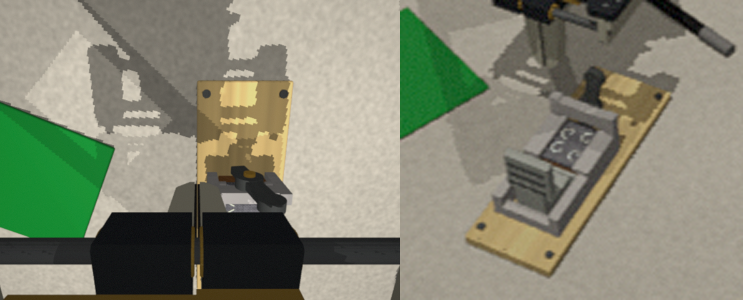

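The wrist view shows the shut fingers left of the latch, which leans right at about (258,185). They are clear of it, so I'll push.

Call:
carry_out(
  series=[
    {"xyz":[0.04,0.015,-0.003],"angular":[0,0,0]},
    {"xyz":[0.058,0.02,-0.009],"angular":[0,0,0]},
    {"xyz":[0.065,0.023,-0.009],"angular":[0,0,0]},
    {"xyz":[0.077,0.026,-0.012],"angular":[0,0,0]},
    {"xyz":[0.086,0.029,-0.018],"angular":[0,0,0]},
    {"xyz":[0.096,0.032,-0.025],"angular":[0,0,0]},
    {"xyz":[0.104,0.035,-0.037],"angular":[0,0,0]},
    {"xyz":[0.111,0.037,-0.049],"angular":[0,0,0]},
    {"xyz":[0.114,0.038,-0.057],"angular":[0,0,0]},
    {"xyz":[0.114,0.038,-0.06],"angular":[0,0,0]},
    {"xyz":[0.114,0.038,-0.06],"angular":[0,0,0]},
  ],
)

```text
clock: 4.55
tool_pos: [515.2, -165.6, 60.0]
tool_rot: [0.595, 0.804, 0.001, 0.001]
contact_force: [-3.2, 2.4, 16.6]
grip_width: 0.6
gripper_force: 8.1
```

```bash
python3 - <<'E'
from h import *
import cv2
s0=ctrl.read_state();im=ctrl.snapshot("wrist")[:,:,::-1];s=ctrl.snapshot("scene")[250:390,180:340,::-1]
cv2.imwrite("pics/w3.png",np.hstack([cv2.resize(im,(400,300)),cv2.resize(s,(343,300),interpolation=cv2.INTER_CUBIC)]))
for _ in range(2):
  s=ctrl.read_state();print(s['clock'],s['tool_pos'],s['contact_force'])
E
```

```text
4.65 [ 515.204268   -165.64253661   59.98360344] [-2.71645763  3.30865735 15.39816516]
4.65 [ 515.204268   -165.64253661   59.98360344] [-2.71645763  3.30865735 15.39816516]
```

View pics/w3.png

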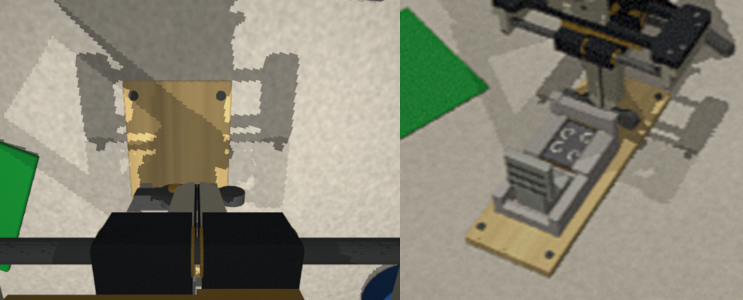

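The latch bar is now level under the fingertips, from about (150,195) to (235,195), resting on its stop. The exit is clear. Next is the ejector.

Call:
carry_out(
  series=[
    {"xyz":[0,0,0.1],"angular":[0,0,0]},
    {"xyz":[0,0,0.17],"angular":[0,0,0]},
    {"xyz":[0.018,-0.095,0.17],"angular":[0,0,0]},
    {"xyz":[0.036,-0.19,0.17],"angular":[0,0,0]},
    {"xyz":[0.051,-0.273,0.17],"angular":[0,0,0]},
    {"xyz":[0.051,-0.273,0.17],"angular":[0,0,0]},
    {"xyz":[0.051,-0.273,0.08],"angular":[0,0,0]},
    {"xyz":[0.051,-0.273,0],"angular":[0,0,0]},
    {"xyz":[0.051,-0.273,-0.014],"angular":[0,0,0]},
    {"xyz":[0.051,-0.273,-0.014],"angular":[0,0,0]},
    {"xyz":[0.051,-0.273,-0.014],"angular":[0,0,0]},
  ],
)

```text
clock: 5.75
tool_pos: [540.3, -302.3, 53.1]
tool_rot: [0.595, 0.804, 0.0, 0.001]
contact_force: [0.2, -0.5, 0.0]
grip_width: 0.2
gripper_force: 0.0
```

```bash
python3 - <<'E'
from h import *
import cv2
im=ctrl.snapshot("wrist")[:,:,::-1];s=ctrl.snapshot("scene")[250:390,180:340,::-1]
cv2.imwrite("pics/w4.png",np.hstack([cv2.resize(im,(400,300)),cv2.resize(s,(343,300),interpolation=cv2.INTER_CUBIC)]))
s=ctrl.read_state();p=s['tool_pos'];print(s['clock'],p,s['contact_force'])
d=p[:2]-[512.5,-209.5];print("jig xy",d@[-.291,.957],d@[-.957,-.291])
E
```

```text
5.85 [ 540.95085863 -302.93727304   54.07990863] [0.47888334 1.17166643 0.65967866]
jig xy -97.69867016084338 -0.03722525392396392
```

View pics/w4.png

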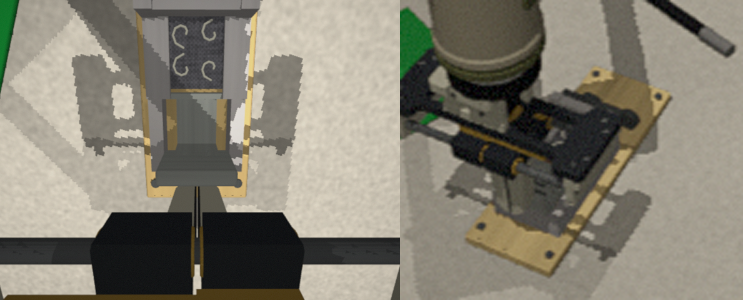

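The fingers are behind the thumb plate (near (200,170)) and centred on it. I'll push slowly.

Call:
carry_out(
  series=[
    {"xyz":[-0.0058,0.0191,0],"angular":[0,0,0]},
    {"xyz":[-0.0093,0.0306,0],"angular":[0,0,0]},
    {"xyz":[-0.0128,0.0421,0],"angular":[0,0,0]},
    {"xyz":[-0.0163,0.0536,0],"angular":[0,0,0]},
    {"xyz":[-0.0198,0.065,0],"angular":[0,0,0]},
    {"xyz":[-0.0233,0.0766,0],"angular":[0,0,0]},
    {"xyz":[-0.0268,0.088,0],"angular":[0,0,0]},
    {"xyz":[-0.0303,0.0995,0],"angular":[0,0,0]},
    {"xyz":[-0.0338,0.111,0],"angular":[0,0,0]},
    {"xyz":[-0.0373,0.1225,0],"angular":[0,0,0]},
    {"xyz":[-0.0407,0.134,0],"angular":[0,0,0]},
    {"xyz":[-0.0442,0.1455,0],"angular":[0,0,0]},
    {"xyz":[-0.0477,0.157,0],"angular":[0,0,0]},
    {"xyz":[-0.05,0.1646,0],"angular":[0,0,0]},
    {"xyz":[-0.0518,0.1703,0],"angular":[0,0,0]},
    {"xyz":[-0.0524,0.1723,0],"angular":[0,0,0]},
    {"xyz":[-0.053,0.1742,0],"angular":[0,0,0]},
    {"xyz":[-0.053,0.1742,0],"angular":[0,0,0]},
    {"xyz":[-0.053,0.1742,0],"angular":[0,0,0]},
  ],
)

```text
clock: 7.75
tool_pos: [514.2, -219.3, 51.8]
tool_rot: [0.595, 0.803, -0.002, 0.004]
contact_force: [11.3, -24.0, -9.0]
grip_width: 0.5
gripper_force: 12.9
```

```bash
python3 - <<'E'
from h import *
import cv2
im=ctrl.snapshot("wrist")[:,:,::-1];s=ctrl.snapshot("scene")[250:390,180:340,::-1]
cv2.imwrite("pics/w5.png",np.hstack([cv2.resize(im,(400,300)),cv2.resize(s,(343,300),interpolation=cv2.INTER_CUBIC)]))
s=ctrl.read_state();p=s['tool_pos'];print(s['clock'],p,s['contact_force'])
E
```

```text
7.85 [ 514.19398327 -219.26932952   51.77413502] [  9.7760336  -23.93824845  -8.48342194]
```

View pics/w5.png

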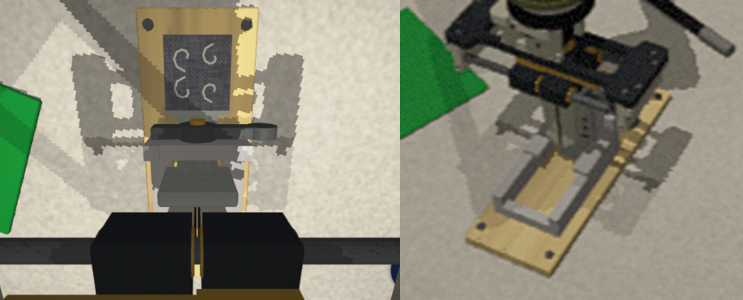

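The block has come out past the latch onto the apron, carved face up. Its top corners are at about (163,36), (231,36), (231,110) and (166,110) in the half-size view. I'll let the ejector spring back, then look from above.

Call:
carry_out(
  series=[
    {"xyz":[0.0058,-0.019,0],"angular":[0,0,0]},
    {"xyz":[0.0174,-0.057,0],"angular":[0,0,0]},
    {"xyz":[0.029,-0.096,0],"angular":[0,0,0]},
    {"xyz":[0.041,-0.134,0],"angular":[0,0,0]},
    {"xyz":[0.052,-0.172,0],"angular":[0,0,0]},
    {"xyz":[0.06,-0.195,0],"angular":[0,0,0]},
    {"xyz":[0.06,-0.195,0.08],"angular":[0,0,0]},
    {"xyz":[0.06,-0.195,0.18],"angular":[0,0,0]},
    {"xyz":[0.055,-0.18,0.26],"angular":[0,0,0]},
    {"xyz":[0.03,-0.1,0.3],"angular":[0,0,0]},
    {"xyz":[0,0,0.3],"angular":[0,0,0]},
    {"xyz":[-0.031,0.101,0.3],"angular":[0,0,0]},
    {"xyz":[-0.031,0.101,0.3],"angular":[0,0,0]},
    {"xyz":[-0.031,0.101,0.3],"angular":[0,0,0]},
    {"xyz":[-0.031,0.101,0.3],"angular":[0,0,0]},
  ],
  claw=-1,
)

```text
clock: 9.35
tool_pos: [497.2, -164.6, 200.9]
tool_rot: [0.595, 0.804, -0.0, -0.0]
contact_force: [0.4, -0.6, 0.1]
grip_width: 93.0
gripper_force: 0.0
```

```bash
python3 - <<'E'
from h import *
import cv2
s=ctrl.read_state();np.save("w6.npy",P("wrist"));im=ctrl.snapshot("wrist")[:,:,::-1];t=ctrl.snapshot("top")[:,:,::-1]
cv2.imwrite("pics/w6.png",np.hstack([cv2.resize(im,(480,360)),cv2.resize(t[195:295,360:500],(320,229),interpolation=cv2.INTER_CUBIC) if 0 else cv2.copyMakeBorder(cv2.resize(t[195:295,360:460],(320,320),interpolation=cv2.INTER_CUBIC),0,40,0,0,0)]))
print(s['clock'],s['tool_pos'],s['contact_force'],s['grip_width'])
E
```

```text
9.35 [ 497.17902945 -164.6238489   200.93144459] [ 0.37668608 -0.57640563  0.13174956] 93.02110621772165
```

View pics/w6.png

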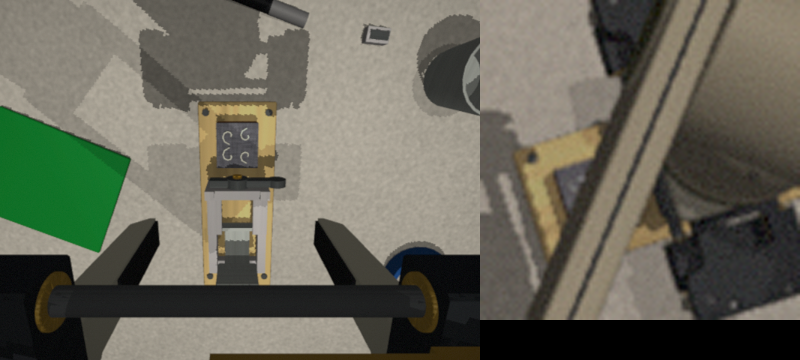

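The wrist view shows the block flat on the apron, carved face up, with its top at (217..258, 121..167) in the 480-px image. The ejector plate is back at (238,262) and the latch is level at (245,183). I'll triangulate the block with the previous wrist view.

```bash
python3 - <<'E'
from h import *
from scipy.spatial.transform import Rotation as R
np.set_printoptions(precision=1,suppress=True)
M6=np.load("w6.npy");i=ctrl.camera_info("wrist");s=ctrl.read_state()
H=lambda p,q:np.block([[R.from_quat(q).as_matrix(),np.c_[p]],[np.zeros((1,3)),1]])
CT=i['world_to_cam']@H(s['tool_pos'],s['tool_rot'])
K=np.array([[i['fx'],0,i['cx']],[0,i['fy'],i['cy']],[0,0,1]])
M5=K@(CT@np.linalg.inv(H([514.19,-219.27,51.77],[.595,.803,-.002,.004])))[:3]
A=np.array([(217,122),(258,121),(258,167),(217,167)])*4/3;B=np.array([(162,36),(231,36),(231,110),(166,110)])*1.6
X=np.array([tri((M6,a),(M5,b))[0] for a,b in zip(A,B)]);print(X,X.mean(0))
Z=np.array([plane(M6,a,34) for a in A]);print(Z,Z.mean(0))
d=Z.mean(0)[:2]-[512.5,-209.5];print("jig",d@[-.291,.957],d@[-.957,-.291]);v=Z[0]+Z[1]-Z[2]-Z[3];print("dir",np.arctan2(v[1],v[0]))
print(s['tool_pos'],s['tool_rot'])
E
```

```text
[[ 461.8 -123.1   29.3]
 [ 506.2 -108.8   22. ]
 [ 521.4 -157.    31.8]
 [ 476.5 -171.    30.1]] [ 491.5 -139.9   28.3]
[[ 462.9 -122.    34. ]
 [ 504.9 -108.1   34. ]
 [ 520.7 -156.4   34. ]
 [ 476.6 -169.9   34. ]] [ 491.3 -139.1   34. ]
jig 73.55499338986428 -0.17885101061248676
dir 1.8685463183357918
[ 497.3 -165.4  200.9] [ 0.6  0.8 -0.  -0. ]
```

Call:
carry_out(
  series=[
    {"xyz":[-0.012,0.052,-0.08],"angular":[0,0,0]},
    {"xyz":[-0.012,0.052,-0.16],"angular":[0,0,0]},
    {"xyz":[-0.012,0.052,-0.24],"angular":[0,0,0]},
    {"xyz":[-0.012,0.052,-0.3],"angular":[0,0,0]},
    {"xyz":[-0.012,0.052,-0.34],"angular":[0,0,0]},
    {"xyz":[-0.012,0.052,-0.36],"angular":[0,0,0]},
    {"xyz":[-0.012,0.052,-0.368],"angular":[0,0,0]},
    {"xyz":[-0.012,0.052,-0.368],"angular":[0,0,0]},
    {"xyz":[-0.012,0.052,-0.368],"angular":[0,0,0]},
  ],
)

```text
clock: 10.35
tool_pos: [492.2, -139.1, 18.4]
tool_rot: [0.595, 0.804, 0.0, 0.001]
contact_force: [-0.7, -0.1, 0.1]
grip_width: 93.0
gripper_force: 0.0
```

Call:
carry_out(
  series=[
    {"xyz":[0,0,0],"angular":[0,0,0]},
    {"xyz":[0,0,0],"angular":[0,0,0]},
    {"xyz":[0,0,0],"angular":[0,0,0]},
    {"xyz":[0,0,0],"angular":[0,0,0]},
    {"xyz":[0,0,0],"angular":[0,0,0]},
    {"xyz":[0,0,0],"angular":[0,0,0]},
    {"xyz":[0,0,0],"angular":[0,0,0]},
    {"xyz":[0,0,0],"angular":[0,0,0]},
    {"xyz":[0,0,0],"angular":[0,0,0]},
    {"xyz":[0,0,0],"angular":[0,0,0]},
  ],
  claw=1,
)

```text
clock: 11.35
tool_pos: [491.1, -138.4, 17.1]
tool_rot: [0.595, 0.804, -0.0, -0.0]
contact_force: [-1.5, 0.3, 0.7]
grip_width: 46.0
gripper_force: 30.0
```

Call:
carry_out(
  series=[
    {"xyz":[0,0,0.04],"angular":[0,0,0]},
    {"xyz":[0,0,0.1],"angular":[0,0,0]},
    {"xyz":[0,0,0.17],"angular":[0,0,0]},
    {"xyz":[0,0,0.22],"angular":[0,0,0]},
    {"xyz":[0.005,0.04,0.22],"angular":[0,0,0]},
    {"xyz":[0.013,0.11,0.22],"angular":[0,0,0]},
    {"xyz":[0.022,0.18,0.22],"angular":[0,0,0]},
    {"xyz":[0.031,0.25,0.22],"angular":[0,0,0]},
    {"xyz":[0.039,0.32,0.22],"angular":[0,0,0]},
    {"xyz":[0.047,0.39,0.22],"angular":[0,0,0]},
    {"xyz":[0.056,0.46,0.22],"angular":[0,0,0]},
    {"xyz":[0.064,0.53,0.22],"angular":[0,0,0]},
    {"xyz":[0.073,0.6,0.22],"angular":[0,0,0]},
    {"xyz":[0.081,0.67,0.22],"angular":[0,0,0]},
    {"xyz":[0.087,0.715,0.22],"angular":[0,0,0]},
    {"xyz":[0.089,0.733,0.22],"angular":[0,0,0]},
    {"xyz":[0.089,0.733,0.22],"angular":[0,0,0]},
  ],
)

```text
clock: 13.05
tool_pos: [535.4, 228.7, 126.8]
tool_rot: [0.594, 0.804, -0.0, -0.0]
contact_force: [-0.7, -0.6, -0.6]
grip_width: 45.7
gripper_force: 30.0
```

Call:
carry_out(
  series=[
    {"xyz":[0,0,-0.06],"angular":[0,0,0]},
    {"xyz":[0,0,-0.12],"angular":[0,0,0]},
    {"xyz":[0,0,-0.17],"angular":[0,0,0]},
    {"xyz":[0,0,-0.2],"angular":[0,0,0]},
    {"xyz":[0,0,-0.215],"angular":[0,0,0]},
    {"xyz":[0,0,-0.225],"angular":[0,0,0]},
    {"xyz":[0,0,-0.23],"angular":[0,0,0]},
    {"xyz":[0,0,-0.232],"angular":[0,0,0]},
    {"xyz":[0,0,-0.232],"angular":[0,0,0]},
    {"xyz":[0,0,-0.232],"angular":[0,0,0]},
  ],
)

```text
clock: 14.05
tool_pos: [536.2, 228.3, 11.9]
tool_rot: [0.595, 0.804, 0.0, 0.0]
contact_force: [-0.1, 0.2, -1.5]
grip_width: 46.0
gripper_force: 30.0
```

Call:
carry_out(
  series=[
    {"xyz":[0,0,-0.001],"angular":[0,0,0]},
    {"xyz":[0,0,-0.002],"angular":[0,0,0]},
    {"xyz":[0,0,-0.003],"angular":[0,0,0]},
    {"xyz":[0,0,-0.003],"angular":[0,0,0]},
  ],
)

```text
clock: 14.45
tool_pos: [535.8, 228.2, 10.1]
tool_rot: [0.595, 0.804, 0.0, 0.0]
contact_force: [-2.4, -1.1, 4.7]
grip_width: 45.7
gripper_force: 30.0
```

Light contact at 4.7 N upwards, so the block is on the mat. I'll release and rise.

Call:
carry_out(
  series=[
    {"xyz":[0,0,0],"angular":[0,0,0]},
    {"xyz":[0,0,0],"angular":[0,0,0]},
    {"xyz":[0,0,0],"angular":[0,0,0]},
    {"xyz":[0,0,0],"angular":[0,0,0]},
    {"xyz":[0,0,0],"angular":[0,0,0]},
    {"xyz":[0,0,0],"angular":[0,0,0]},
    {"xyz":[0,0,0],"angular":[0,0,0]},
    {"xyz":[0,0,0.04],"angular":[0,0,0]},
    {"xyz":[0,0,0.1],"angular":[0,0,0]},
    {"xyz":[0,0,0.2],"angular":[0,0,0]},
    {"xyz":[-0.05,-0.05,0.3],"angular":[0,0,0]},
    {"xyz":[-0.1,-0.1,0.38],"angular":[0,0,0]},
    {"xyz":[-0.15,-0.15,0.38],"angular":[0,0,0]},
    {"xyz":[-0.15,-0.15,0.38],"angular":[0,0,0]},
    {"xyz":[-0.15,-0.15,0.38],"angular":[0,0,0]},
  ],
  claw=-1,
)

```text
clock: 15.95
tool_pos: [460.8, 152.8, 200.5]
tool_rot: [0.595, 0.803, 0.001, 0.001]
contact_force: [0.4, -0.8, -1.3]
grip_width: 93.1
gripper_force: 0.0
```

```bash
python3 - <<'E'
from h import *
import cv2
w,s=ctrl.snapshot("wrist"),ctrl.snapshot("scene")
cv2.imwrite("pics/end.png",np.hstack([cv2.resize(w,(400,300)),cv2.resize(s[170:395,190:490],(400,300))])[:,:,::-1])
E
```

```text
(no output)
```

View pics/end.png

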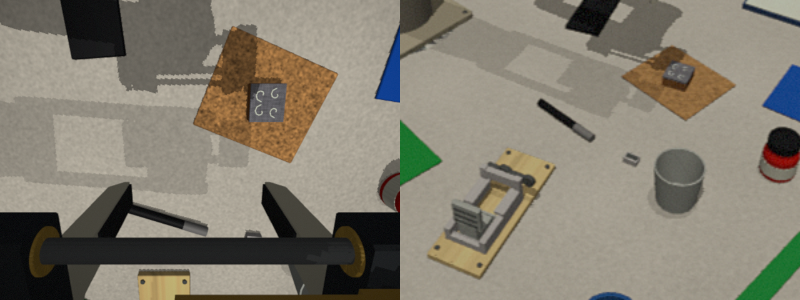

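The block lies face up in the middle of the cork mat, at (267,102) in the wrist view. The ejector plate is back at (470,218) in the scene view, and the marker, sharpener and tin look to be where they were. I'll hand it in.

```bash
python3 -c "
from station import ctrl
print(ctrl.job_done())"
```

```text
the job is handed in; nothing more can be done
None
```

The job is handed in, with no verdict shown: the last picture has the block lying carved face up in the middle of the cork mat, the ejector sprung back, and the marker, sharpener and tin apparently undisturbed.

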